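# Square the anvil disc in the setting jig

## Robot

A 6-joint arm with a two-finger parallel gripper is mounted at the origin on a cart in front of the work surface, level with it; the furniture and walls round the work are solid. World frame = base frame: x ahead of the robot, y to its left, z up, the work surface at z = 0. Lengths are in mm, angles in rad, forces in N, time in s.
With the tool pointing down it reaches from about 350 to 800 mm from the base axis. Payload 7.3 kg.
Tool frame: the origin (TCP) lies midway between the tips of the shut fingers; the grasp point (between the pads) lies manip.pinch_z behind it (manip.pinch_z is the distance from the TCP to the grasp point, in mm); z points along the fingers, y is the direction in which the jaws open and shut (so a half turn about z gives the same grasp; the last joint's range is limited). The gripper opens to 85 mm and grips with 20 to 120 N. Pads are 22 mm wide; open, the fingers measure 114 mm over their backs; the gripper's body (76 mm by 85 mm) begins 54 mm behind the grasp point. The pads swing forward as they close: fully open they stand 13 mm farther back than shut.
Start: joints at [-1.322, 0.342, 1.524, -0, 1.275, -0.146], TCP at [201.951, -484.624, 231.322] pointing down, gripper open.
Joint ranges: [-2.53, 2.53], [-0.77, 2.02], [0.04, 2.7], [-1, 4.14], [0.28, 2.66], [-3.11, 3.11]. Speed limits (rad/s): [2.57, 2.57, 3.14, 3.14, 3.14, 3.14].

## Interface

Orientations are given as a 3x3 rotation matrix whose columns are the frame's x, y, z axes.
In Python, from station import manip, imaging gives the robot as it stands.
- The arm moves only by the tool step_arm, never from a script. Its argument "moves" is a list that holds one entry, the list of rows, each a list of 7 numbers: the shift along the world's x, y, z in m, then the turn, a rotation vector about the world's x, y, z in rad, then the gripper command: -1 is fully open, 1 is shut, values between are in proportion. A call has 1 to 20 rows; each row shifts and turns the pose as measured when the row begins; what a row does not reach is not made up. A row lasts 1/12 s, in which the tool goes at most 41.7 mm and 7.16 degrees, less where a joint would pass 70% of its speed; a pose out of reach is approached as far as the arm can. A call with a gripper value outside its range is refused whole. The fingers move at their own pace and stop on an object; "grip_force" is the grip in N (left out, the last holds). Time passes only in rows, so rows that do not move let the fingers close. It gives the time, the measured TCP pose, the force and the opening at its end, in the units of the state.
- manip.state(): the state, without advancing time (a new reading comes with each control period).
- imaging.camera(name): name is "side" or "top" or "wrist"; returns the picture (384x512x3 uint8, blue, green, red); there is no depth.
- imaging.camera_model(name): a dict with "camera_matrix" (3x3 intrinsics, pixels), "xyz" and "rotation" of the camera in the world. Camera axes: x right, y up, looking along -z (the intrinsics and any distortion apply to the point x, -y, -z); pixel columns grow to the right and rows downward; lengths in mm; the calibration is good to about 2 mm. The wrist camera is an equidistant fisheye: a pixel r from the principal point sees the ray r / f radians off the axis. A picture is of the moment at which its call begins: read the wrist's pose just before it. camera_model takes no time and is no camera call; for the wrist camera it gives the pose at the moment of the call.
- manip.hand_in(): hands the job in, once; it reports no verdict.
The state is a dict: "time": time; "joint_pos": joint angles; "joint_velocities": joint speeds; "joint_torque": joint torques, N m; "position": TCP position; "tool_rot": TCP orientation; "contact_force": force on the tool from outside, world axes, zero at the start; "wrist_torque": the same for the moment, N m; "finger_gap": opening from 0.0 (shut) to 1.0 (fully open).
Only numpy, scipy, OpenCV 4.12 (cv2) and the standard library are available. Lean on these libraries where they do the work, as an engineer would, in place of code of your own. Each camera call takes 0.05 s, during which the arm holds its last target. There are 200 camera calls.

## Task

Square the metal anvil disc up in the setting jig: turn it by its finger stud until its flat edge lies against the alignment bar, slide it along to the stop pin, and press it home into that corner for half a second, the flat with about 7 newtons on the bar and at the same time the round rim with about 5 newtons on the pin. Leave it lying there, flat flush along the bar and rim at the pin. The bar is held only by friction, so do not shove it out of place, and leave the other things on the table alone.

Things in the scene. Friction and masses are not known exactly. Their poses are not given: they have to be found in the camera images.
- jig: Setting jig, fixed to the table: a flat plywood base 160 mm (its x) by 180 mm (its y), 10 mm thick, its top at z = 10 mm. Origin at the centre of its underside, on the table. Its +x side is the far side, which carries the alignment bar; its -y side (right, seen from the robot) carries the stop pin. It stands turned up to 0.45 rad either way.
- align_bar: Plain polished (slippery) aluminium bar on the far side of the jig, 16 mm (x) by 160 mm (y), 20 mm high (z 10 to 30 mm), two screw heads 3 mm higher. Axes as the jig's. Origin: middle of the lower edge of the face that looks at the disc, at jig (55, 0, 10) mm. Held only by friction: a push of about 10 N along +x makes it slide back (6 mm at most); a shift of over 1.5 mm is a failure.
- bar_face (a point): Point in the middle of the bar's face that looks at the disc, at jig (55, 0, 17) mm, at half the disc's height. Its axes are the jig's: +x points into the bar, y runs along the face.
- stop_pin: Stop pin, on the jig base. Origin: foot of the pin, on its axis, at jig (17, -70, 10) mm. The pin is an upright polished steel cylinder of 14 mm diameter, 24 mm high, fixed.
- anvil_disc: Loose aluminium disc, 96 mm diameter, 14 mm thick, about 0.2 kg, lying on the jig base. One flat, 59 mm long, 38 mm from the centre on its own +x side; a round stud stands opposite it. Origin: centre of the full circle, underside. Starts with the flat turned 0.5 to 1.5 rad anticlockwise (from above) from facing the bar; home is jig (17, -15) mm, axes parallel to the jig's.
- flat_left (a point): Point on the disc's flat at half thickness, 2 mm from its left (disc +y) end: disc (38, 27.3, 7) mm.
- flat_right (a point): Point on the disc's flat at half thickness, 2 mm from its right (disc -y) end: disc (38, -27.3, 7) mm.
- stud (a point): Point on the axis of the finger stud, half way up it: disc (-24, 0, 29) mm; 39 mm above the table; the stud is a round upright steel cylinder of 14 mm diameter, 30 mm high above the disc's top, so its top is 54 mm above the table.
- snap_pot: Bystander: flat white lidded pot, 69 mm diameter, 31 mm high, left of the jig. Origin under its centre.
- beeswax: Bystander: round yellow cake of beeswax, 48 mm diameter, 16 mm high, left of the jig. Origin under its centre.
- hammer_pen: Bystander: grey pen 136 mm long, 10 mm high, lying in front of the jig. Origin under its centre.
- awl: Bystander: awl with a brown handle, 135 mm long, 20 mm high, lying behind the jig. Origin under its centre.

How it is judged (in metres and radians):
On the way:
1. the disc's flat is pressed flush against the alignment bar with more than 5 N while its rim presses the stop pin with more than 3 N, both together for 0.4 s (x of each of flat_left, flat_right in the frame of bar_face above -0.002 m and angle between anvil_disc's own z axis and vertical below 0.04 rad and contact force between anvil_disc and align_bar above 5 N and contact force between anvil_disc and stop_pin above 3 N), for 0.4 s.
At the end, for the whole second after the job is handed in: The disc lies flat on the jig, released and at rest, with both ends of its flat within 2 mm of the alignment bar's face and its rim within 2.5 mm of the stop pin; the bar has not been shifted by more than 1.5 mm (x of each of flat_left, flat_right in the frame of bar_face above -0.002 m and angle between anvil_disc's own z axis and vertical below 0.04 rad and horizontal distance between anvil_disc and stop_pin below 0.0575 m and distance of align_bar from where it was at the start of the episode below 0.0015 m and z of anvil_disc in the frame of jig below 0.012 m and linear speed of anvil_disc below 0.01 m/s); the robot touches nothing.
It fails at once if the alignment bar is pushed out of place by more than 1.5 mm (distance of align_bar from where it was at the start of the episode above 0.0015 m).
It fails at once if the disc is lifted off the jig by more than 15 mm (z of anvil_disc in the frame of jig above 0.025 m).
It fails at once if a bystander is moved by more than 20 mm (distance of any of snap_pot, beeswax, hammer_pen, awl from where it was at the start of the episode above 0.02 m).
It also fails if it takes over 72 s, if anything falls off the work surface, if the arm or the gripper's body presses on something with over 40 N, if the wrist force passes 120 N, or if a joint passes its speed limit or range.

## Working session

There is one attempt and no reset: what is moved stays moved. The work goes in short steps, Python scripts to look and compute and a tool call to move; the robot and the scene stay as the last step left them, time stands still between calls to the robot, and variables do not carry over. Pictures are saved under pics/ and viewed, about 8 in all and at most 12, crops included, and the job is handed in when it is done.

Besides the shell and the picture viewer there is one more tool, called after "Call:" as name(argument=value, ...) on one line, values as JSON. step_arm: Moves the arm, as the interface text tells. Its arguments: {"type":"object","properties":{"moves":{"type":"array"},"grip_force":{"type":"number"}},"required":["moves"]}

```bash
mkdir -p pics; ls; python3 - <<'E'
from station import manip, imaging
import cv2,numpy as np
for n in("top","side"):
    cv2.imwrite(f"pics/{n}0.png",imaging.camera(n)); m=imaging.camera_model(n); print(n,m)
print(manip.state(),manip.pinch_z)
E
```

```text
pics
top {'camera_matrix': array([[420.59196016,   0.        , 256.75371482],
       [  0.        , 420.59196016, 191.23814354],
       [  0.        ,   0.        ,   1.        ]]), 'xyz': array([426.98379549, 332.65393654, 913.44417156]), 'rotation': array([[-0.02873513,  0.98490939, -0.17066863],
       [-0.99943837, -0.03125387, -0.01208918],
       [-0.01724081,  0.17022539,  0.98525432]])}
side {'camera_matrix': array([[403.21092452,   0.        , 255.83508664],
       [  0.        , 403.21092452, 189.3011054 ],
       [  0.        ,   0.        ,   1.        ]]), 'xyz': array([ 506.51685141, -301.69164006,  643.32147142]), 'rotation': array([[ 0.99516901,  0.07935956, -0.05779882],
       [-0.09640969,  0.67876216, -0.72800213],
       [-0.01854228,  0.73005752,  0.6831341 ]])}
{'time': 0.1, 'joint_pos': array([-1.32202009e+00,  3.42667845e-01,  1.52487699e+00, -1.16904068e-05,
        1.27541243e+00, -1.45971224e-01]), 'joint_velocities': array([ 0.00135367, -0.00213435, -0.00148603,  0.00029686, -0.00203116,
        0.0017016 ]), 'joint_torque': array([ 3.05271773e-03, -4.34448302e+01, -2.46490484e+01,  3.27121370e-07,
        4.68231839e-03,  5.82934767e-08]), 'position': array([ 201.84832725, -484.27733789,  230.70330936]), 'tool_rot': array([[ 9.23092435e-01,  3.84577997e-01, -3.46832030e-04],
       [ 3.84578108e-01, -9.23091511e-01,  1.31984845e-03],
       [ 1.87426972e-04, -1.35172613e-03, -9.99999069e-01]]), 'contact_force': array([ 0.23581692, -0.1296288 , -0.03239269]), 'wrist_torque': array([0.03315637, 0.02193368, 0.01550266]), 'finger_gap': 0.9976785922467011} 18.700000000000003
```

View pics/top0.png

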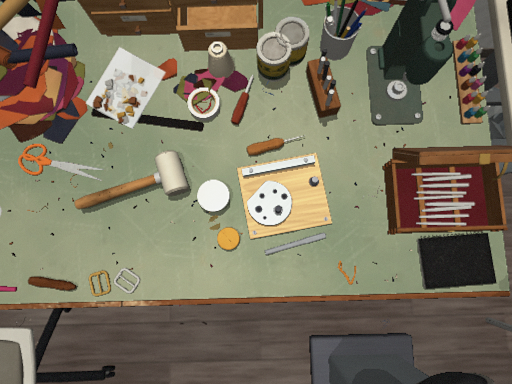

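View pics/side0.png

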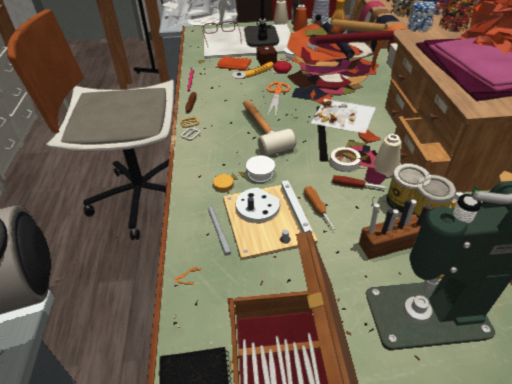

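The top view shows the jig at about (284,196), with the disc at (270,203), the pin at (314,182) and the bar along (244,172)-(316,158). The side view shows the same jig at about (268,215). I'll enlarge both.

```bash
python3 - <<'E'
import cv2,numpy as np
a=cv2.imread("pics/top0.png")[140:255,230:340]; b=cv2.imread("pics/side0.png")[170:265,205:325]
a=cv2.resize(a,None,fx=5,fy=5,interpolation=cv2.INTER_CUBIC); b=cv2.resize(b,None,fx=5,fy=5,interpolation=cv2.INTER_CUBIC)
for im in(a,b):
    pass
cv2.imwrite("pics/tc.png",a);cv2.imwrite("pics/sc.png",b)
E
```

```text
(no output)
```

View pics/tc.png

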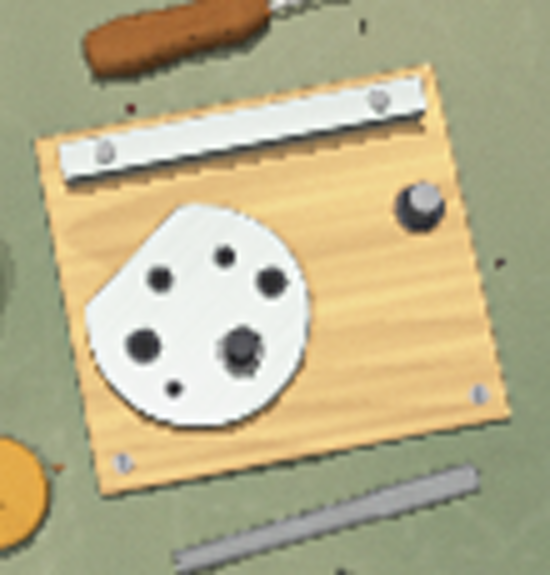

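View pics/sc.png

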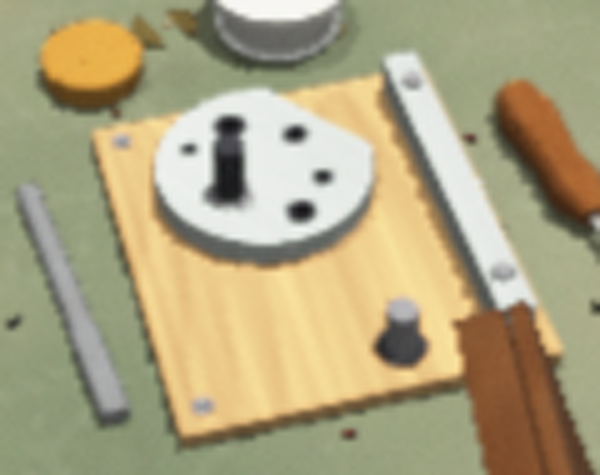

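```bash
cat > h.py <<'E'
import numpy as np
def proj(m,P):
    P=np.atleast_2d(P); c=(P-m["xyz"])@m["rotation"]; K=m["camera_matrix"]
    return np.c_[K[0,0]*c[:,0]/-c[:,2]+K[0,2],K[1,1]*c[:,1]/c[:,2]+K[1,2]]
def R2(t): return np.array([[np.cos(t),-np.sin(t)],[np.sin(t),np.cos(t)]])
def w(p,P): P=np.atleast_2d(np.array(P,float)); return np.c_[P[:,:2]@R2(p[2]).T+p[:2],P[:,2]]
E
python3 - <<'E'
from station import manip, imaging
from h import *
from scipy.optimize import least_squares as ls
T,S=imaging.camera_model("top"),imaging.camera_model("side")
fT=lambda u:(np.array(u)+.5)/5-.5+[230,140]
fS=lambda u:(np.array(u)+.5)/5-.5+[205,170]
jT=fT([[38,142],[432,66],[508,410],[102,490],[425,196],[62,145],[422,80]]);jTp=[[80,90,10],[80,-90,10],[-80,-90,10],[-80,90,10],[17,-70,34],[71,80,30],[71,-80,30]]
jS=fS([[95,132],[185,432],[404,311]]);jSp=[[-80,90,10],[-80,-90,10],[17,-70,34]]
def rj(p):
    return np.r_[(proj(T,w(p,jTp))-jT).ravel(),(proj(S,w(p,jSp))-jS).ravel()]
j=ls(rj,[500,280,.1],x_scale=[1,1,.01]); print("jig",j.x,np.round(j.fun,1))
# disc: flat ends top z=24, stud top, rim extremes
dT=fT([[87,303],[185,206],[243,336]]);dp=[[38,29.3,24],[38,-29.3,24],[-24,0,54]]
dS=fS([[262,88],[373,150],[229,124]])
a=np.linspace(0,6.28,400); C=np.c_[48*np.cos(a),48*np.sin(a),0*a+24]
def rd(p):
    c=proj(T,w(p,C)); e=[c[:,0].max()-fT([310,0])[0],c[:,1].max()-fT([0,425])[1]]
    return np.r_[(proj(T,w(p,dp))-dT).ravel(),(proj(S,w(p,dp))-dS).ravel(),e]
d=ls(rd,[j.x[0],j.x[1]+20,j.x[2]+.8],x_scale=[1,1,.01]); print("disc",d.x,np.round(d.fun,1))
dj=(d.x[:2]-j.x[:2])@R2(j.x[2]); print("disc in jig",dj,d.x[2]-j.x[2],"stud w",w(d.x,[-24,0,39]),"pin",w(j.x,[17,-70,10]),"home",w(j.x,[17,-15,0]))
E
```

```text
jig [5.75241316e+02 2.85434144e+02 1.60148008e-01] [-0.8 -1.3  0.4 -1.4  1.   0.8 -0.2  0.7  0.2 -0.4 -0.9 -0.9 -0.1 -1.8
 -1.6 -0.5 -1.7  1.2 -0.7 -0.4]
disc [557.45465865 317.88552908   0.77329503] [-0.2 -0.9 -0.8 -0.8 -0.5  0.8  0.8 -0.2 -0.9 -1.2 -1.1  3.7 -0.  -0.4]
disc in jig [-12.38421578  34.87246395] 0.6131470181979757 stud w [[540.27994682 301.12160133  39.        ]] pin [[603.18628132 219.04077949  10.        ]] home [[594.41574361 273.33698257   0.        ]]
```

Both fits agree to about 1 px, apart from the stud top in the side view, which I misread. The jig is at (575,285) with yaw 0.16, and the disc is at 0.61 relative to it. Next I move over the stud.

Call:
step_arm(moves=[[[0.0165,0.038,0,0,0,0.0185,-1],[0.0165,0.038,0,0,0,0.0185,-1],[0.0165,0.038,0,0,0,0.0185,-1],[0.0165,0.038,0,0,0,0.0185,-1],[0.0165,0.038,0,0,0,0.0185,-1],[0.0165,0.038,0,0,0,0.0185,-1],[0.0165,0.038,0,0,0,0.0185,-1],[0.0165,0.038,0,0,0,0.0185,-1],[0.0165,0.038,0,0,0,0.0185,-1],[0.0165,0.038,0,0,0,0.0185,-1],[0.0165,0.038,0,0,0,0.0185,-1],[0.0165,0.038,0,0,0,0.0185,-1],[0.0165,0.038,0,0,0,0.0185,-1],[0.0165,0.038,0,0,0,0.0185,-1],[0.0165,0.038,0,0,0,0.0185,-1],[0.0165,0.038,0,0,0,0.0185,-1],[0.0165,0.038,0,0,0,0.0185,-1],[0.0165,0.038,0,0,0,0.0185,-1],[0.0165,0.038,0,0,0,0.0185,-1],[0.0165,0.038,0,0,0,0.0185,-1]]])

```text
time: 1.77
position: [520.1, 282.6, 224.7]
tool_rot: [[0.717, 0.697, -0.007], [0.697, -0.717, 0.001], [-0.004, -0.006, -1.0]]
contact_force: [0.5, -0.6, 0.4]
finger_gap: 1.0
```

```bash
python3 - <<'E'
from station import manip, imaging
import cv2
m=imaging.camera_model("wrist"); im=imaging.camera("wrist"); print(m, manip.state()["position"],manip.state()["joint_pos"])
import pickle; pickle.dump(m,open("w1.pkl","wb"))
cv2.imwrite("pics/w1.png",im); cv2.imwrite("pics/w1b.png",cv2.resize(im,(800,600),interpolation=cv2.INTER_CUBIC))
E
```

```text
{'camera_matrix': array([[297.31863964,   0.        , 257.57074119],
       [  0.        , 297.31863964, 186.8900987 ],
       [  0.        ,   0.        ,   1.        ]]), 'xyz': array([572.21227774, 333.44593755, 366.09750239]), 'rotation': array([[ 0.69781425,  0.68470957,  0.21030473],
       [-0.7162525 ,  0.66954876,  0.19668962],
       [-0.00613401, -0.28788411,  0.95764561]])} [521.95463012 288.80671183 223.52413989] [0.3732272  0.48152787 1.32682491 0.00723925 1.33678197 1.16752329]
```

View pics/w1b.png

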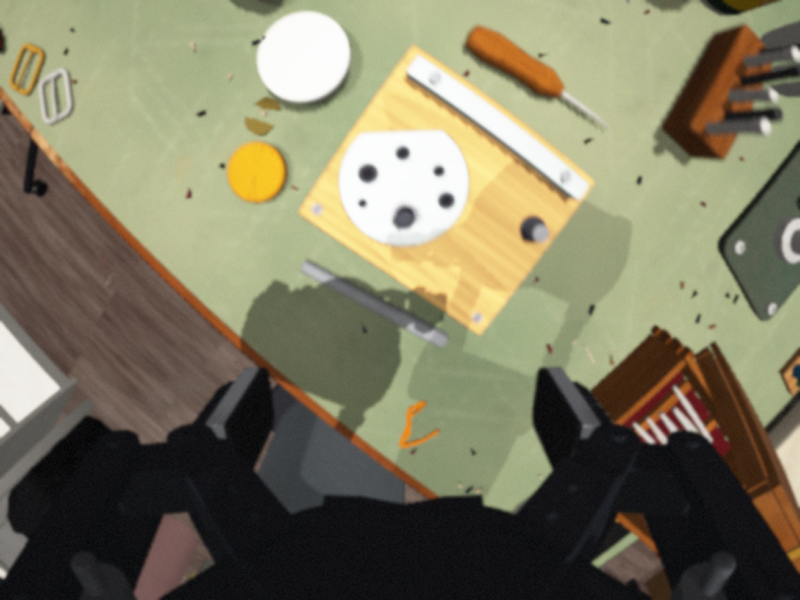

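The wrist view (800 px wide) shows the jig corners at (412,46), (594,183), (478,333) and (301,210). The pin top is at (538,231), the flat ends at (361,132) and (446,130), and the stud top at (404,217). I'll fit again with these.

```bash
cat >> h.py <<'E'
def projw(m,P):
    P=np.atleast_2d(P); c=(P-m["xyz"])@m["rotation"]; K=m["camera_matrix"]; x,y,z=c[:,0],-c[:,1],-c[:,2]
    r=np.hypot(x,y); t=np.arctan2(r,z)*K[0,0]
    return np.c_[x/r*t+K[0,2],y/r*t+K[1,2]]
E
python3 - <<'E'
from h import *
import pickle
from scipy.optimize import least_squares as ls
W=pickle.load(open("w1.pkl","rb"))
f=lambda u:(np.array(u)+.5)/1.5625-.5
jp=[[80,90,10],[80,-90,10],[-80,-90,10],[-80,90,10],[17,-70,34],[55,80,30],[55,-80,30]]
ju=f([[412,46],[594,183],[478,332],[301,210],[538,231],[410,77],[576,199]])
j=ls(lambda p:(projw(W,w(p,jp))-ju).ravel(),[575,285,.16],x_scale=[1,1,.01]); print("jig",j.x,np.round(j.fun,1))
dp=[[38,29.3,24],[38,-29.3,24],[-24,0,54]];du=f([[361,132],[446,130],[404,217]])
a=np.linspace(0.8,5.48,400); C=np.c_[48*np.cos(a),48*np.sin(a),0*a+24]
def rd(p):
    c=projw(W,w(p,C)); e=[c[:,0].max()-f(469),c[:,0].min()-f(339),c[:,1].max()-f(244)]
    return np.r_[(projw(W,w(p,dp))-du).ravel(),e]
d=ls(rd,[557,318,.77],x_scale=[1,1,.01]); print("disc",d.x,np.round(d.fun,1))
dj=(d.x[:2]-j.x[:2])@R2(j.x[2]); print("disc in jig",dj,d.x[2]-j.x[2],"stud w",w(d.x,[-24,0,39]),"pin",w(j.x,[17,-70,10]),"home",w(j.x,[17,-15,0]),"home stud",w(j.x,[-7,-15,0]))
from station import manip; print(manip.state()["position"])
E
```

```text
jig [5.75635984e+02 2.89707508e+02 1.61177326e-01] [ 1.  -2.1  1.5 -0.7  0.8  2.8 -3.3  1.6  2.   1.8 -3.  -4.   1.7  1.4]
disc [558.61494243 321.83986302   0.78670991] [ 1.2 -1.1 -1.5 -0.6  0.2  1.   0.2 -0.2  0.6]
disc in jig [-11.64382009  34.44743166] 0.6255325838834316 stud w [[541.66665535 304.84705381  39.        ]] pin [[603.64927477 223.34294266  10.        ]] home [[594.82285365 277.6300893    0.        ]] home stud [[571.13391693 273.77856008   0.        ]]
[521.95463012 288.80671183 223.52413989]
```

Call:
step_arm(moves=[[[0.0048,0.0037,-0.035,0,0,0,-1],[0.0048,0.0037,-0.035,0,0,0,-1],[0.0048,0.0037,-0.035,0,0,0,-1],[0.0048,0.0037,-0.035,0,0,0,-1],[0,0,-0.025,0,0,0,-1],[0,0,-0.02,0,0,0,-1],[0,0,0,0,0,0,-1],[0,0,0,0,0,0,-1]]])

```text
time: 2.48
position: [539.8, 309.4, 27.0]
tool_rot: [[0.709, 0.706, -0.008], [0.706, -0.709, 0.005], [-0.002, -0.009, -1.0]]
contact_force: [0.8, -0.6, 1.2]
finger_gap: 0.998
```

Call:
step_arm(moves=[[[0.001,-0.005,0.001,0,0,0,-1],[0,0,0,0,0,0,-1]]], grip_force=40)

```text
time: 2.65
position: [541.3, 304.2, 29.5]
tool_rot: [[0.708, 0.706, -0.007], [0.706, -0.708, 0.005], [-0.001, -0.008, -1.0]]
contact_force: [-1.0, 0.2, 0.6]
finger_gap: 1.002
```

```bash
python3 - <<'E'
from station import manip, imaging
import cv2,pickle
m=imaging.camera_model("wrist"); im=imaging.camera("wrist"); s=manip.state();print(s["position"],s["contact_force"])
pickle.dump(m,open("w2.pkl","wb"))
cv2.imwrite("pics/w2.png",im); cv2.imwrite("pics/w2b.png",cv2.resize(im,(800,600),interpolation=cv2.INTER_CUBIC))
E
```

```text
[541.44544629 304.66569932  29.8575368 ] [-1.30435374  0.12180723  0.37257609]
```

View pics/w2b.png

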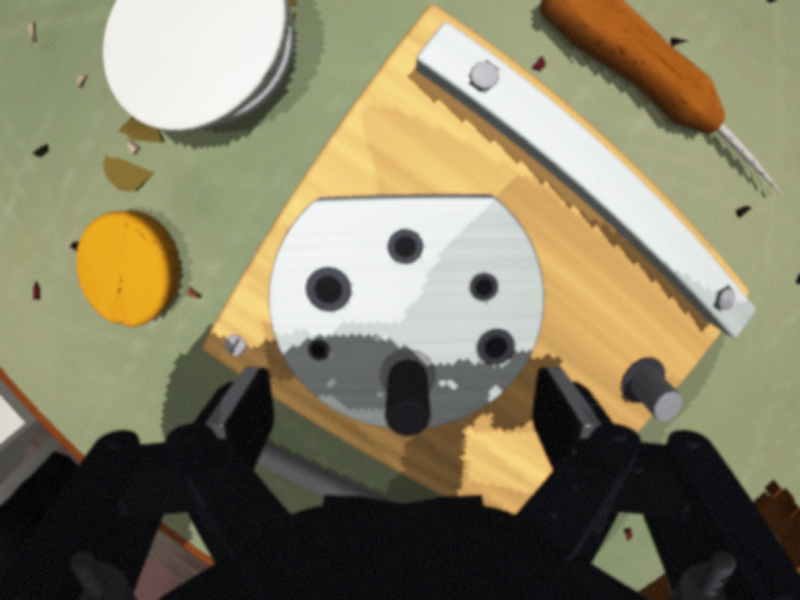

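```bash
python3 - <<'E'
from h import *
import pickle
from scipy.optimize import least_squares as ls
W=pickle.load(open("w2.pkl","rb"))
f=lambda u:(np.array(u)+.5)/1.5625-.5
jp=[[80,90,10],[-80,90,10],[17,-70,34],[55,80,30],[71,-80,30]]
ju=f([[433,4],[205,346],[667,406],[418,60],[755,307]])
j=ls(lambda p:(projw(W,w(p,jp))-ju).ravel(),[575,285,.16],x_scale=[1,1,.01]); print("jig",j.x,np.round(j.fun,1))
dp=[[38,29.3,24],[38,-29.3,24]];du=f([[318,198],[495,195]])
a=np.linspace(0.8,5.48,400); C=np.c_[48*np.cos(a),48*np.sin(a),0*a+24]
def rd(p):
    c=projw(W,w(p,C)); e=[c[:,0].max()-f(545),c[:,0].min()-f(269),c[:,1].max()-f(430)]
    return np.r_[(projw(W,w(p,dp))-du).ravel(),e]
d=ls(rd,[557,318,.77],x_scale=[1,1,.01]); print("disc",d.x,np.round(d.fun,1))
dj=(d.x[:2]-j.x[:2])@R2(j.x[2]); print("disc in jig",dj,d.x[2]-j.x[2],"stud w",w(d.x,[-24,0,39]),"home stud",w(j.x,[-7,-15,0]))
E
```

```text
jig [5.75282463e+02 2.87196504e+02 1.63234017e-01] [ 0.4 -2.6 -3.3  3.   2.4  1.5 -1.2 -1.5  3.2  2.3]
disc [557.65676041 319.71080332   0.79907809] [-2.3 -0.3  1.8  0.3  1.5 -0.9  0.4]
disc in jig [-12.10750083  34.94643777] 0.6358440700387037 stud w [[540.91993434 302.50967972  39.        ]] home stud [[570.81316612 271.2583297    0.        ]]
```

Call:
step_arm(moves=[[[0,0,-0.002,0,0,0,0],[0,0,0,0,0,0,0.5],[0,0,0,0,0,0,1],[0,0,0,0,0,0,1],[0,0,0,0,0,0,1],[0,0,0,0,0,0,1],[0,0,0,0,0,0,1],[0,0,0,0,0,0,1]]], grip_force=40)

```text
time: 3.37
position: [544.3, 305.6, 33.5]
tool_rot: [[0.709, 0.706, 0.003], [0.705, -0.709, 0.009], [0.009, -0.005, -1.0]]
contact_force: [0.5, -0.5, -2.1]
finger_gap: 0.141
```

The grip is on the stud: gap 0.14, about 12 mm. Now I turn the disc by about -0.62 rad in place.

Call:
step_arm(moves=[[[0,0,-0.0005,0,0,-0.062,1],[0,0,-0.0005,0,0,-0.062,1],[0,0,-0.0005,0,0,-0.062,1],[0,0,-0.0005,0,0,-0.062,1],[0,0,-0.0005,0,0,-0.062,1],[0,0,-0.0005,0,0,-0.062,1],[0,0,-0.0005,0,0,-0.062,1],[0,0,-0.0005,0,0,-0.062,1],[0,0,-0.0005,0,0,-0.062,1],[0,0,0,0,0,0,1],[0,0,0,0,0,0,1]]])

```text
time: 4.28
position: [547.1, 308.1, 33.6]
tool_rot: [[0.98, 0.201, 0.017], [0.201, -0.98, 0.008], [0.018, -0.005, -1.0]]
contact_force: [0.4, -0.2, 1.1]
finger_gap: 0.147
```

Call:
step_arm(moves=[[[0.002,-0.0028,-0.0005,-0.001,0.003,-0.006,1],[0.002,-0.0028,-0.0005,-0.001,0.003,-0.006,1],[0.002,-0.0028,-0.0005,-0.001,0.003,-0.006,1],[0.002,-0.0028,-0.0005,-0.001,0.003,-0.006,1],[0.002,-0.0028,-0.0005,-0.001,0.003,-0.006,1],[0.002,-0.0028,-0.0005,-0.001,0.003,-0.006,1],[0.002,-0.0028,-0.0005,-0.001,0.003,-0.006,1],[0,0,0,0,0,0,1],[0,0,0,0,0,0,1]]])

```text
time: 5.03
position: [562.4, 291.3, 33.5]
tool_rot: [[0.986, 0.164, -0.003], [0.164, -0.986, 0.008], [-0.002, -0.009, -1.0]]
contact_force: [-2.3, 3.3, 3.8]
finger_gap: 0.139
```

```bash
python3 - <<'E'
from station import manip, imaging
import cv2,pickle
m=imaging.camera_model("wrist"); im=imaging.camera("wrist"); s=manip.state();print(s["position"],s["contact_force"])
pickle.dump(m,open("w3.pkl","wb"))
cv2.imwrite("pics/w3.png",im); cv2.imwrite("pics/w3b.png",cv2.resize(im,(800,600),interpolation=cv2.INTER_CUBIC))
E
```

```text
[562.43682486 291.29734594  33.4601995 ] [-0.0553335   2.16868258  3.12808101]
```

View pics/w3b.png

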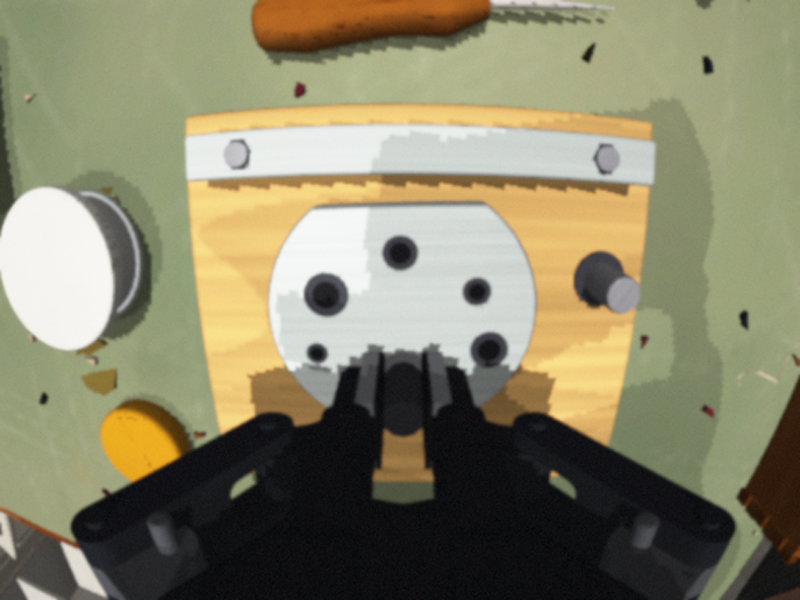

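The flat (ends at (312,208) and (487,204)) is nearly parallel to the bar's face edge ((187,180) to (652,185)). The pin top is at (623,295). I'll measure the remaining gaps.

```bash
python3 - <<'E'
from h import *
import pickle
from scipy.optimize import least_squares as ls
W=pickle.load(open("w3.pkl","rb"))
f=lambda u:(np.array(u)+.5)/1.5625-.5
jp=[[80,90,10],[80,-90,10],[17,-70,34],[55,80,30],[55,-80,30],[71,80,30],[71,-80,30]]
ju=f([[187,118],[653,124],[623,295],[187,179],[654,184],[186,139],[655,142]])
j=ls(lambda p:(projw(W,w(p,jp))-ju).ravel(),[575,285,.16],x_scale=[1,1,.01]); print("jig",j.x,np.round(j.fun,1))
dp=[[38,29.3,24],[38,-29.3,24]];du=f([[310,208],[489,204]])
a=np.linspace(0.8,5.48,400); C=np.c_[48*np.cos(a),48*np.sin(a),0*a+24]
def rd(p):
    c=projw(W,w(p,C)); e=[c[:,0].max()-f(536),c[:,0].min()-f(270)]
    return np.r_[(projw(W,w(p,dp))-du).ravel(),e]
d=ls(rd,[575,300,.17],x_scale=[1,1,.01]); print("disc",d.x,np.round(d.fun,1))
dj=(d.x[:2]-j.x[:2])@R2(j.x[2]); print("disc in jig",dj,d.x[2]-j.x[2])
E
```

```text
jig [5.74719515e+02 2.87463743e+02 1.64546046e-01] [-2.9 -1.1  1.6 -1.7  1.9  1.3 -1.9  2.5  1.6  2.  -2.5 -2.   2.4 -0.6]
disc [5.80385551e+02 2.95243748e+02 1.92343413e-01] [ 0.4  0.3 -0.2 -0.   1.7 -2. ]
disc in jig [6.86390372 6.74679612] 0.02779736753613324
```

Call:
step_arm(moves=[[[0.0014,-0.0024,-0.0003,-0.001,0.001,-0.004,1],[0.0014,-0.0024,-0.0003,-0.001,0.001,-0.004,1],[0.0014,-0.0024,-0.0003,-0.001,0.001,-0.004,1],[0.0014,-0.0024,-0.0003,-0.001,0,-0.004,1],[0.0014,-0.0024,-0.0003,-0.001,0,-0.004,1],[0.0014,-0.0024,0,-0.001,0,-0.004,1],[0,0,0,0,0,0,1],[0,0,0,0,0,0,1]]])

```text
time: 5.75
position: [571.3, 278.6, 33.5]
tool_rot: [[0.99, 0.142, -0.005], [0.142, -0.99, 0.005], [-0.004, -0.006, -1.0]]
contact_force: [-1.7, 3.6, 4.4]
finger_gap: 0.144
```

Call:
step_arm(moves=[[[0.0005,0.0001,0,0,-0.001,-0.001,1],[0.0005,0.0001,0,0,-0.001,-0.001,1],[0.0005,0.0001,0,0,-0.001,-0.001,1],[0.0005,0.0001,0,0,0,-0.001,1],[0.0005,0.0001,0,0,0,0,1]]], grip_force=25)

```text
time: 6.17
position: [571.3, 278.5, 33.4]
tool_rot: [[0.99, 0.139, -0.007], [0.139, -0.99, 0.003], [-0.006, -0.004, -1.0]]
contact_force: [-3.3, 2.0, 5.1]
finger_gap: 0.141
```

Call:
step_arm(moves=[[[0.0008,0.0001,0.0005,0,-0.002,0,1],[0.0008,0.0001,0.0005,0,-0.002,0,1],[0.0008,0.0001,0.0003,0,-0.002,0,1],[0.0008,0.0001,0.0003,0,0,0,1]]])

```text
time: 6.5
position: [573.2, 277.8, 33.5]
tool_rot: [[0.99, 0.139, -0.004], [0.139, -0.99, 0.001], [-0.004, -0.001, -1.0]]
contact_force: [-2.2, -0.2, 2.4]
finger_gap: 0.141
```

Call:
step_arm(moves=[[[0.0002,-0.001,0.0003,0,-0.001,0,1],[0.0002,-0.001,0.0003,0,-0.001,0,1],[0.0002,-0.001,0.0002,0,-0.001,0,1],[0.0002,-0.001,0.0002,0,0,0,1],[0.0002,-0.001,0.0002,0,0,0,1],[0.0002,-0.001,0.0002,0,0,0,1]]])

```text
time: 7.0
position: [575.2, 271.2, 33.9]
tool_rot: [[0.99, 0.139, -0.0], [0.139, -0.99, 0.001], [-0.0, -0.001, -1.0]]
contact_force: [-2.9, 6.2, 1.2]
finger_gap: 0.144
```

Call:
step_arm(moves=[[[0.0005,0.0001,0,0,0,0,1],[0.0005,0.0001,0,0,0,0,1],[0.0005,0.0001,0,0,0,0,1]]])

```text
time: 7.25
position: [575.7, 271.7, 33.8]
tool_rot: [[0.99, 0.138, -0.003], [0.138, -0.99, 0.001], [-0.002, -0.002, -1.0]]
contact_force: [-1.9, 1.9, 0.4]
finger_gap: 0.149
```

```bash
python3 - <<'E'
from station import manip, imaging
import cv2,pickle
m=imaging.camera_model("wrist"); im=imaging.camera("wrist"); s=manip.state();print(s["position"],s["contact_force"])
cv2.imwrite("pics/w4.png",im); cv2.imwrite("pics/w4b.png",cv2.resize(im[90:240,100:440],None,fx=2.35,fy=2.35,interpolation=cv2.INTER_CUBIC))
E
```

```text
[575.76025952 271.65775961  33.7965378 ] [-2.27342323  2.27748651  0.67810836]
```

View pics/w4b.png

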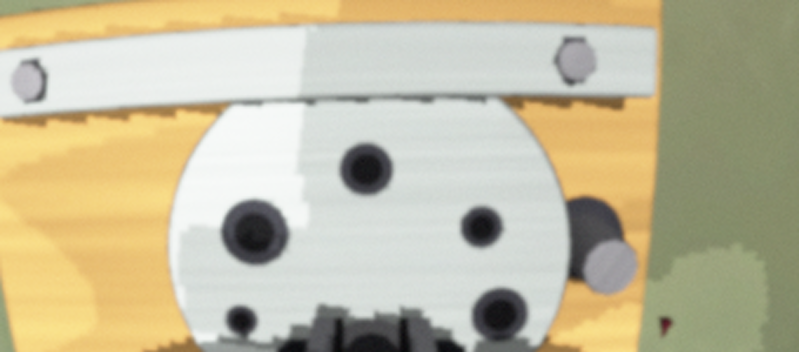

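The rim (570,235) is at the pin, and the flat (240,103)-(500,98) is at or almost at the bar. I'll ramp up the pressing in small steps.

Call:
step_arm(moves=[[[0.0009,-0.0004,0,0,0,0,1],[0.0009,-0.0004,0,0,0,0,1],[0.0009,-0.0004,0,0,0,0,1]]])

```text
time: 7.55
position: [576.2, 271.7, 33.8]
tool_rot: [[0.99, 0.138, -0.007], [0.138, -0.99, 0.002], [-0.007, -0.003, -1.0]]
contact_force: [-5.7, 3.1, 2.2]
finger_gap: 0.148
```

Call:
step_arm(moves=[[[0.0013,-0.0006,0,0,-0.002,0,1],[0.0013,-0.0006,0,0,-0.002,0,1],[0.0013,-0.0006,0,0,-0.002,0,1]]])

```text
time: 7.8
position: [576.2, 271.6, 33.8]
tool_rot: [[0.99, 0.139, -0.009], [0.139, -0.99, 0.003], [-0.009, -0.005, -1.0]]
contact_force: [-6.0, 4.7, 3.2]
finger_gap: 0.145
```

Call:
step_arm(moves=[[[0.0018,-0.0005,0.0002,0,-0.003,0,1],[0.0018,-0.0005,0.0002,0,-0.003,0,1],[0.0018,-0.0005,0.0002,0,-0.003,0,1]]])

```text
time: 8.05
position: [576.2, 271.6, 33.9]
tool_rot: [[0.99, 0.14, -0.012], [0.14, -0.99, 0.004], [-0.011, -0.005, -1.0]]
contact_force: [-7.6, 3.1, 3.1]
finger_gap: 0.147
```

Call:
step_arm(moves=[[[0.0021,-0.0007,0.0001,0,-0.003,0,1],[0.0021,-0.0007,0.0001,0,-0.003,0,1],[0.0021,-0.0007,0.0001,0,-0.003,0,1],[0.0021,-0.0007,0.0001,0,-0.003,0,1]]])

```text
time: 8.38
position: [576.2, 271.6, 33.9]
tool_rot: [[0.99, 0.141, -0.017], [0.141, -0.99, 0.005], [-0.016, -0.007, -1.0]]
contact_force: [-8.5, 4.9, 5.1]
finger_gap: 0.142
```

```bash
python3 - <<'E'
from station import manip, imaging
import cv2,pickle
m=imaging.camera_model("wrist"); im=imaging.camera("wrist"); s=manip.state();print(s["position"],s["contact_force"])
cv2.imwrite("pics/w5.png",im); cv2.imwrite("pics/w5b.png",cv2.resize(im[100:180,130:400],None,fx=2.9,fy=2.9,interpolation=cv2.INTER_CUBIC))
E
```

```text
[576.14516309 271.62120953  33.9033895 ] [-8.65679117  4.07669361  5.01107779]
```

View pics/w5b.png

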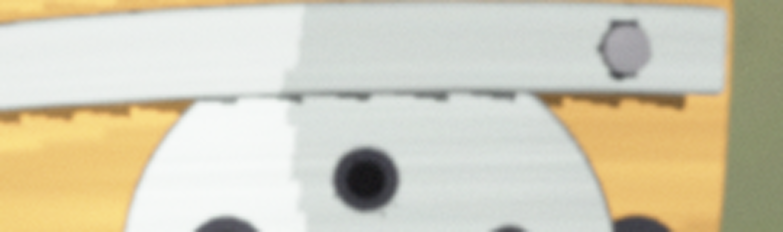

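Call:
step_arm(moves=[[[0.0023,-0.0009,0.0003,0,-0.008,0,1],[0.0023,-0.0009,0.0003,0,-0.008,0,1],[0.0023,-0.0009,0.0003,0,-0.008,0,1],[0.0023,-0.0009,0.0003,0,-0.008,0,1]]])

```text
time: 8.77
position: [576.3, 271.6, 34.0]
tool_rot: [[0.99, 0.142, -0.003], [0.142, -0.99, 0.007], [-0.002, -0.007, -1.0]]
contact_force: [-9.3, 5.5, 2.6]
finger_gap: 0.143
```

Without visible movement the forces in the jig frame are about 8.3 N towards the bar and 6.9 N towards the pin. I'll hold that for half a second or more.

Call:
step_arm(moves=[[[0.0023,-0.0008,0.0002,0,-0.004,0,1],[0.0023,-0.0008,0.0002,0,-0.004,0,1],[0.0023,-0.0008,0.0002,0,-0.004,0,1],[0.0023,-0.0008,0.0002,0,-0.004,0,1]]])

```text
time: 9.1
position: [576.3, 271.6, 34.0]
tool_rot: [[0.99, 0.143, -0.005], [0.143, -0.99, 0.008], [-0.004, -0.009, -1.0]]
contact_force: [-9.0, 5.3, 3.7]
finger_gap: 0.142
```

Call:
step_arm(moves=[[[0.0023,-0.0008,0.0002,0,-0.005,0,1],[0.0023,-0.0008,0.0002,0,-0.005,0,1],[0.0023,-0.0008,0.0002,0,-0.005,0,1],[0.0023,-0.0008,0.0002,0,-0.005,0,1],[0.0023,-0.0008,0.0002,0,-0.005,0,1],[0.0023,-0.0008,0.0002,0,-0.005,0,1]]])

```text
time: 9.6
position: [576.3, 271.6, 34.0]
tool_rot: [[0.989, 0.145, -0.003], [0.145, -0.989, 0.01], [-0.001, -0.01, -1.0]]
contact_force: [-8.3, 4.4, 3.4]
finger_gap: 0.143
```

Call:
step_arm(moves=[[[0.0025,-0.0009,0.0006,0.001,-0.005,0,1],[0.0025,-0.0009,0.0006,0.001,-0.005,0,1],[0.0025,-0.0009,0.0006,0.001,-0.005,0,1],[0.0025,-0.0009,0.0006,0.001,-0.005,0,1],[0.0025,-0.0009,0.0006,0.001,-0.005,0,1],[0.0025,-0.0009,0.0006,0.001,-0.005,0,1],[0.0025,-0.0009,0.0006,0.001,-0.005,0,1]]])

```text
time: 10.18
position: [576.5, 271.4, 34.7]
tool_rot: [[0.989, 0.147, -0.004], [0.147, -0.989, 0.02], [-0.001, -0.02, -1.0]]
contact_force: [-8.8, 5.4, 2.9]
finger_gap: 0.148
```

Call:
step_arm(moves=[[[0.0028,-0.0007,0.0003,-0.005,-0.006,0,1],[0.0028,-0.0007,0.0003,-0.005,-0.006,0,1],[0.0028,-0.0007,0.0003,-0.005,-0.006,0,1],[0.0028,-0.0007,0.0003,-0.003,-0.006,0,1]]])

```text
time: 10.52
position: [576.3, 271.6, 33.8]
tool_rot: [[0.989, 0.147, -0.004], [0.147, -0.989, 0.002], [-0.003, -0.003, -1.0]]
contact_force: [-10.6, 4.3, 4.4]
finger_gap: 0.143
```

Call:
step_arm(moves=[[[0.0026,-0.0007,0.0003,-0.001,-0.006,0,1],[0.0026,-0.0007,0.0003,-0.001,-0.006,0,1],[0.0026,-0.0007,0.0003,-0.001,-0.006,0,1],[0.0026,-0.0007,0.0003,-0.001,-0.006,0,1],[0.0026,-0.0007,0.0003,-0.001,-0.006,0,1],[0.0026,-0.0007,0.0003,-0.001,-0.006,0,1]]])

```text
time: 11.02
position: [576.2, 271.6, 33.7]
tool_rot: [[0.989, 0.149, 0.0], [0.149, -0.989, -0.004], [-0.0, 0.004, -1.0]]
contact_force: [-11.2, 4.2, 4.3]
finger_gap: 0.146
```

The hold is done, with no slide seen. Next I relax, open partway and lift off.

Call:
step_arm(moves=[[[0.001,-0.0003,0,0,0,0,1],[0.0003,-0.0001,0,0,0,0,1],[0,0,0,0,0,0,1],[0,0,0,0,0,0,0.4],[0,0,0,0,0,0,0.4],[0,0,0,0,0,0,0.4],[0,0,0,0,0,0,0.4]]])

```text
time: 11.6
position: [578.5, 270.3, 33.9]
tool_rot: [[0.989, 0.149, 0.002], [0.149, -0.989, -0.005], [0.001, 0.006, -1.0]]
contact_force: [-0.2, 0.9, 0.2]
finger_gap: 0.301
```

Call:
step_arm(moves=[[[0,0,0.005,0,0,0,0.4],[0,0,0.01,0,0,0,0.4],[0,0,0.015,0,0,0,0.4],[-0.005,0,0.03,0,0,0,0.4],[-0.01,0,0.03,0,0,0,0.4],[-0.01,0,0.03,0,0,0,0.4],[0,0,0,0,0,0,0.4],[0,0,0,0,0,0,0.4]]])

```text
time: 12.27
position: [552.9, 268.7, 163.1]
tool_rot: [[0.989, 0.148, 0.004], [0.148, -0.989, -0.006], [0.003, 0.006, -1.0]]
contact_force: [-0.8, 0.1, -0.9]
finger_gap: 0.299
```

```bash
python3 - <<'E'
from station import manip, imaging
import cv2,pickle
m=imaging.camera_model("wrist"); im=imaging.camera("wrist"); s=manip.state();print(s["position"],s["contact_force"],s["finger_gap"])
pickle.dump(m,open("w6.pkl","wb"))
cv2.imwrite("pics/w6.png",im); cv2.imwrite("pics/w6b.png",cv2.resize(im[60:260,120:400],None,fx=2.8,fy=2.8,interpolation=cv2.INTER_CUBIC))
E
```

```text
[553.46977916 268.90869503 163.73961931] [0.49974419 0.16402812 0.68969489] 0.30348691799707556
```

View pics/w6b.png

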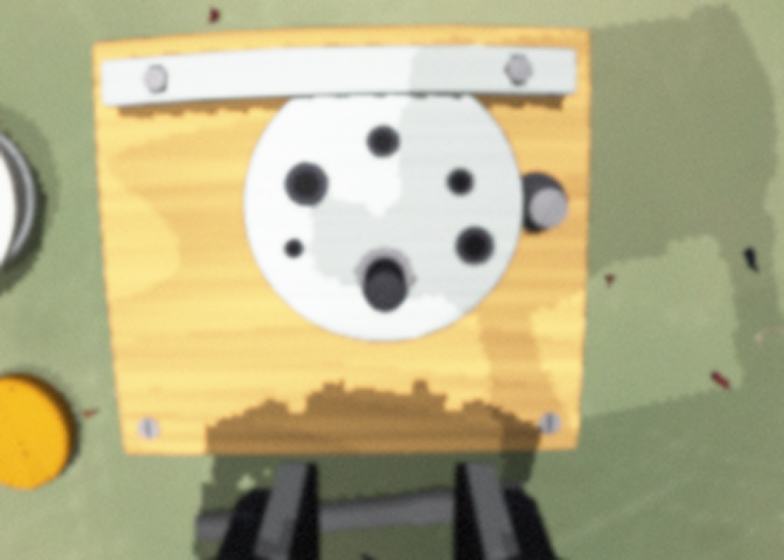

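The disc is released, with the flat along the bar and the rim at the pin (523,205 in the crop). As a last check I measure the remaining gap and any bar shift.

```bash
python3 - <<'E'
from h import *
import pickle,cv2
from station import imaging,manip
from scipy.optimize import least_squares as ls
W=pickle.load(open("w6.pkl","rb"))
f=lambda u:(np.array(u)+.5)/2.8-.5+[120,60]
jp=[[80,90,10],[80,-90,10],[-80,-90,10],[-80,90,10],[17,-70,34],[55,80,30],[55,-80,30],[71,80,30],[71,-80,30]]
ju=f([[93,44],[590,30],[577,447],[123,453],[549,208],[105,105],[576,94],[102,62],[576,50]])
j=ls(lambda p:(projw(W,w(p,jp))-ju).ravel(),[575,285,.16],x_scale=[1,1,.01]); print("jig",j.x,np.round(j.fun,1))
a=np.linspace(0.8,5.48,400); C=np.c_[48*np.cos(a),48*np.sin(a),0*a+24]
c=lambda p:projw(W,w(p,C))
g=lambda p:[c(p)[:,0].max()-f([523,0])[0],c(p)[:,0].min()-f([244,0])[0],c(p)[:,1].max()-f([0,340])[1],*(projw(W,w(p,[-24,0,54]))-f([384,292])).ravel()]
d=ls(g,[594,274,.16],x_scale=[1,1,.01]); print("disc in jig",(d.x[:2]-j.x[:2])@R2(j.x[2]),d.x[2]-j.x[2],np.round(d.fun,1))
A=cv2.imread("pics/top0.png"); B=imaging.camera("top"); cv2.imwrite("pics/top1.png",B)
gr=lambda I:cv2.cvtColor(I,cv2.COLOR_BGR2GRAY).astype(np.float32)
for n,(y,x,h,ww) in dict(barL=(162,238,14,24),barR=(150,296,14,26),frontedge=(212,300,20,36),awl=(130,240,24,60),pot=(175,190,40,45),wax=(222,212,32,32),pen=(228,258,30,74)).items():
    a_,b_=gr(A)[y:y+h,x:x+ww],gr(B)[y:y+h,x:x+ww]; print(n,np.round(cv2.phaseCorrelate(a_,b_,cv2.createHanningWindow((ww,h),cv2.CV_32F)),2),round(float(np.abs(a_-b_).mean()),1))
E
```

```text
jig [5.74928315e+02 2.87692815e+02 1.62547352e-01] [-0.8 -0.9  0.8 -0.5  0.4  1.5 -0.1  1.1  0.4  0.1 -1.5  0.5  0.8  0.3
 -1.  -0.7  0.8 -0.9]
disc in jig [ 17.59420864 -15.05626279] -0.011745530550075434 [ 0.5 -0.5  0.3 -0.  -0.2]Traceback (most recent call last):
  File "<stdin>", line 17, in <module>
    return _wrapfunc(a, 'round', decimals=decimals, out=out)
    return _wrapit(obj, method, *args, **kwds)
    conv = _array_converter(obj)
ValueError: setting an array element with a sequence. The requested array has an inhomogeneous shape after 1 dimensions. The detected shape was (2,) + inhomogeneous part.
```

```bash
python3 - <<'E'
import cv2,numpy as np
from station import manip
A,B=[cv2.cvtColor(cv2.imread(f"pics/top{i}.png"),cv2.COLOR_BGR2GRAY).astype(np.float32) for i in(0,1)]
for n,(y,x,h,ww) in dict(barL=(162,238,14,24),barR=(150,296,14,26),pin=(170,304,24,24),awl=(130,240,24,60),pot=(175,190,40,45),wax=(222,212,32,32)).items():
    a,b=[np.ascontiguousarray(I[y:y+h,x:x+ww]) for I in(A,B)]; s,_=cv2.phaseCorrelate(a,b,cv2.createHanningWindow((ww,h),cv2.CV_32F)); print(n,np.round(s,2),np.abs(a-b).mean())
print(manip.state()["contact_force"]); manip.hand_in()
E
```

```text
barL [-0.27  0.55] 30.139881
barR [ 0.55 -0.08] 37.26099
pin [ 5.92 11.42] 30.831577
awl [-10.99  -0.58] 17.026539
pot [0.5  0.06] 2.3474138
wax [0.05 0.02] 3.3036528
[ 0.63978723 -0.60029567  0.83183818]
the job is handed in; nothing more can be done
```

I turned the anvil disc by its stud until the flat faced the bar, slid it to the pin, pressed it into the corner, released it and handed the job in at about 12.4 s of the 72 s allowed. No verdict is reported.

**Pressing:** The hold lasted about 2.5 s. The tool force in the jig frame was about 7.5–10.4 N towards the bar and 5.5–7 N towards the pin. This is measured at the wrist, so friction under the disc takes off an unknown share, which I guess at up to 2 N. The last half second went above the 7 N and 5 N asked for and touched the bar's 10 N slip level. The tool position did not move more than a few tenths of a millimetre in that time.

**Final position:** The last wrist-camera fit, taken after release, puts the disc at jig (17.6, -15.1) mm against home (17, -15). It is turned by -0.012 rad, about the accuracy of the measurement, and in the picture the flat lies along the bar and the rim is at the pin.

**Bar shift, not confirmed:** The before-and-after comparison of the top views could not be used for the bar, pin or awl, probably because the arm or its shadow covers them in the second picture. That the bar stayed put therefore rests on the unmoved tool during pressing and on the jig fit, in which the bar edges sit where they should to about 1.5 px.

**Bystanders:** The pot and wax show no real movement (0.5 px or less). The awl and pen were not measured at the end, but nothing was moved near them.

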